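Bring the bare strip of the globe to the top and lock the stand

ROBOT

A 6-joint arm with a two-finger parallel gripper is mounted at the origin on the work surface. World frame = base frame: x ahead of the robot, y to its left, z up, the work surface at z = 0. Lengths are in m, angles in rad, forces in N, time in s.
With the tool pointing down it reaches from about 0.275 to 0.85 m from the base axis. Payload 5.2 kg.
Tool frame: the origin (TCP) lies on the centre line of the jaws, within the pads' length; the fingertips stand 8 mm ahead of it and the grasp point (between the pads) lies 11 mm behind it; z points along the fingers, y is the line along which they close (so a half turn about z gives the same grasp; the last joint's range is limited). The gripper opens to 85 mm and grips with 20 to 120 N. Pads are 22 mm wide; open, the fingers measure 114 mm over their backs; the gripper's body (76 mm by 85 mm) begins 54 mm behind the grasp point. The pads swing forward as they close: fully open they stand 13 mm farther back than shut.
Start: joints at [-1.541, 0.259, 1.535, -0, 1.348, -0.203], TCP at [0.127, -0.535, 0.239] pointing down, gripper open.
Joint ranges: [-3.14, 3.14], [-0.91, 2.08], [0.19, 2.58], [-1.22, 4.36], [0.22, 2.71], [-3.12, 3.12]. Speed limits (rad/s): [2.57, 2.57, 3.14, 3.14, 3.14, 3.14].

INTERFACE

Orientations are given as a 3x3 rotation matrix whose columns are the frame's x, y, z axes.
In Python, from workcell import ctrl gives the robot as it stands. Calls block until the motion is done:
- ctrl.move_to(position, orientation): joint-space move of the TCP to a pose.
- ctrl.move_linear(position, orientation=None, speed=0.15): straight line of the TCP; orientation=None keeps the orientation; speed is the mean speed in m/s.
- ctrl.goto_joints(angles): joint-space move.
- ctrl.gripper_open() and ctrl.close(force=None): open the fingers fully, or close them until they stop; force is the grip in N (None keeps the last).
- ctrl.pause(seconds).
- ctrl.inverse_kinematics(position, orientation): joint angles nearest the present ones, or None.
- ctrl.grab_frame(name): name is "scene" or "top" or "wrist"; returns a dict with "frame" (384x512x3 uint8, blue, green, red), "depth" (384x512 float32, m along the optical axis (not along the pixel's ray), 0 where there is no reading), "mtx" (3x3 intrinsics, pixels), "D" ([k1, k2, p1, p2, k3] as OpenCV has them; the pictures are not rectified), "R" (3x3) and "t" (3): a world point X has camera coordinates R X + t. Camera axes: x right, y down, z forward; pixel columns grow to the right and rows downward; lengths in m; the calibration is good to about 2 mm. A picture is of the moment at which its call begins.
A pose or a line that the arm cannot do raises ctrl.Unreachable and nothing moves.
- ctrl.job_done(): hands the job in; it is judged then, once.
Trained networks look in a picture, given as the dict that the camera call returned (one of the last four; its "shot" number tells which), for a name from the list of things; names that differ only in an ending like _2 or _b are one class to them, and where a whole thing is asked for, a point or a joint stands for the part that bears it (a point fixed in the world has none). Each returns a list of dicts, best first, with "confidence" (0 to 1); they miss things now and then, are a little off and sometimes report something else, mostly with a low value. They report only what shows in the picture. A call takes as long as a camera call. They do not tell look-alikes from the thing itself.
- ctrl.look_for(name, picture): "at" ([x, y, z] in m, in world coordinates, good to about 4 mm: the middle of the surface that is visible of it).
- ctrl.spot_point(name, picture): "at" ([x, y, z] in m, in world coordinates, good to about 4 mm: a listed point, or the origin of a listed thing).
Readings, each from a call of its own:
- ctrl.current_clock(): time.
- ctrl.current_joints(): joint angles.
- ctrl.current_dq(): joint speeds.
- ctrl.current_joint_torque(): joint torques, N m.
- ctrl.current_ee_pos(): TCP position.
- ctrl.current_tool_rot(): TCP orientation.
- ctrl.current_ft_force(): force on the tool from outside, world axes, zero at the start.
- ctrl.current_moment(): the same for the moment, N m.
- ctrl.current_grip_width(): finger opening in m.
- ctrl.current_gripper_force(): force on a finger pad.
Only numpy, scipy, OpenCV 4.12 (cv2) and the standard library are available. Lean on these libraries where they do the work, as an engineer would, in place of code of your own. Each camera call takes 0.05 s, during which the arm holds its last target. There are 200 camera calls.

TASK

Crank the black handwheel of the globe stand, re-gripping as needed, until the one bare white strip of the globe faces straight up. Then take the red-handled locking rod from its wooden rest and thread it through the hole at the top of the outer bracket, through the index plate and through the inner bracket, fully home so that its handle meets the outer bracket, and let go. The pasted globe is damp: never touch it, and leave the teapot, mug, brush jar and paint pot where they are.

Things in the scene. Friction and masses are not known exactly. Their poses are not given: they have to be found in the camera images.
- stand: Fixed globe stand, wooden base board 160 x 340 x 20 mm; origin under its middle, x across it, y along it from the handwheel end (-y) to the locking end (+y), z up. A level spindle runs along y, 135 mm above the bench, carrying from -y to +y: handwheel (y -200), past a plain bracket (y -145), globe (centre y -30), past the inner bracket, index plate, past the outer bracket.
- wheel_hub (a point): Centre of the black handwheel, on the spindle axis, 135 mm above the bench. The wheel stands upright in the plane across the stand's y axis: its rim is a round bar 18 mm thick bent to a circle of 85 mm radius (to the bar's centre), with three spokes and no crank handle; the rim can be pinched from above between fingers on its two faces. Turns with the spindle.
- bare_strip (a point): Middle of the bare white strip on the globe's surface, 90 mm from the spindle axis; its z axis points outwards from the globe. The strip is one pole-to-pole section 30 degrees wide, the only one without map print; one hole of the index plate lies at the same angle.
- spindle (a joint): Angle of spindle, handwheel, globe and index plate in rad: 0 (or any whole turn, 2 pi) when the bare strip faces straight up; growing moves the top of the handwheel towards the stand's +x. It starts 2.3 to 3.1 rad from up, either side. No end stops; light friction (about 0.14 N m), stays where it is left; a tapered nose entering a hole a few mm off turns it into line.
- handwheel: The handwheel as a whole: origin at its centre, y along the spindle. A white paint mark on its black rim, 20 mm long, stands at the same angle about the spindle as the bare strip (mark on top when the strip is up).
- globe: The freshly pasted globe, 180 mm diameter, origin at its centre on the spindle axis. Not to be touched.
- lock_hole (a point): Centre of the outer bracket's hole (15 mm) on its outer (+y) face, straight above the spindle, 193 mm above the bench; axes as stand, the rod goes in along -y. The bracket spans stand y 145 to 161 mm, is 56 mm wide and 215 mm high.
- inner_hole (a point): Centre of the inner bracket's hole (15 mm) on its +y face, 193 mm above the bench, in line with the outer one. The bracket spans stand y 77 to 93 mm, 56 mm wide, 215 mm high.
- index_plate (a point): Centre of the aluminium index plate on the spindle axis, between the two brackets (stand y 114 to 124 mm). 148 mm diameter, 12 through holes 15 mm wide, one every 30 degrees on a circle of 58 mm radius; a hole lines up with the bracket holes at every 30 degrees, the right one when the bare strip is up.
- rod_grip (a point): Centre of the locking rod's red handle, 26 mm diameter, 60 mm long along the rod's y axis. Beyond its -y end a steel shank 12 mm in diameter and 100 mm long runs along -y, its last 12 mm tapered to a 5 mm nose. Starts lying in the rest with the axis 55 mm above the bench. 0.09 to 0.16 kg.
- rod_nose (a point): Tip of the rod's nose, 130 mm from the handle's centre along the rod's -y axis. With the rod home it stands 16 mm beyond the inner bracket.
- rest: Fixed wooden rest 50 x 104 x 65 mm, origin under its middle, y along the rod; the shank lies in two notched cheeks (12 mm thick, at y -22 and +45) and lifts straight out; the handle overhangs the +y end, its centre at y +90.
- teapot: Loose pink bird-shaped teapot, about 200 x 125 x 135 mm, behind the stand, origin under its middle.
- mug: Loose white mug, 84 mm diameter, 95 mm high, origin under its middle.
- brush_jar: Loose glass jar of brushes, beyond the handwheel end of the stand, 76 mm diameter, about 210 mm high, origin under its middle.
- paint_pot: Loose blue-green paint pot with white cap, 60 mm diameter, 65 mm high, on the robot's side of the bench near the stand's locking end, origin under its middle.
Not all that is in view belongs to the job. Of the things like the part that bears rod_grip, leave any that is yellow; of the rest the smaller one is meant.

How it is judged:
By the outcome, as a careful person would: the job done as asked, in the order asked, and still so for the second after the job is handed in, with the robot touching nothing.
It also fails if it takes over 72 s, if anything falls off the work surface, if the arm or the gripper's body presses on something with over 40 N, if the wrist force passes 120 N, or if a joint passes its speed limit or range.

## Working session

There is one attempt and no reset: what is moved stays moved. The work goes in short steps, each a Python script; the robot and the scene stay as the last script left them, time stands still between calls to the robot, and variables do not carry over. Pictures are saved under pics/ and viewed, at most 10 in all, crops included, and the job is handed in when it is done.

```bash
ls; mkdir -p pics
cat > h.py <<'E'
import numpy as np, cv2
from workcell import ctrl
E
python3 - <<'E'
from h import *
ims=[]
for n in ["scene","top"]:
    p=ctrl.grab_frame(n); ims.append(p["frame"])
    print(n,np.round(p["R"],2).tolist(),p["t"].round(3) if hasattr(p["t"],'round') else p["t"])
    for nm in ["stand","wheel_hub","bare_strip","handwheel","globe","lock_hole","inner_hole","index_plate","rod_grip","rod_nose","rest","teapot","mug","brush_jar","paint_pot"]:
        print(nm,[(np.round(d["at"],3).tolist(),round(d["confidence"],2)) for d in ctrl.spot_point(nm,p)][:4])
cv2.imwrite("pics/a.png",cv2.resize(ims[0],(800,600)))
cv2.imwrite("pics/b.png",cv2.resize(ims[1],(800,600)))
print(ctrl.current_clock())
E
```

```text
pics
scene [[0.86, 0.52, 0.01], [0.42, -0.68, -0.59], [-0.3, 0.51, -0.8]] [-0.456 -0.161  1.477]
stand [([0.536, -0.078, 0.0], 0.6)]
wheel_hub [([0.568, -0.276, 0.136], 0.96)]
bare_strip []
handwheel [([0.571, -0.276, 0.135], 0.89), ([0.774, 0.16, -0.002], 0.31)]
globe [([0.542, -0.109, 0.136], 0.82), ([0.534, -0.081, -0.004], 0.28)]
lock_hole [([0.51, 0.078, 0.192], 0.7)]
inner_hole [([0.522, 0.014, 0.186], 0.58)]
index_plate [([0.515, 0.038, 0.13], 0.63), ([0.55, 0.28, -0.0], 0.26)]
rod_grip [([0.534, 0.368, 0.056], 0.69), ([0.429, 0.401, 0.014], 0.59)]
rod_nose [([0.759, 0.47, 0.009], 0.71), ([0.542, -0.109, 0.134], 0.57)]
rest [([0.551, 0.278, 0.0], 0.59)]
teapot [([0.754, -0.164, -0.001], 0.78)]
mug [([0.772, 0.158, -0.002], 0.88)]
brush_jar [([0.59, -0.441, -0.0], 0.88), ([0.509, 0.077, 0.192], 0.6)]
paint_pot [([0.372, 0.21, 0.001], 0.53)]
top [[-0.02, -1.0, 0.01], [-0.98, 0.02, -0.19], [0.19, -0.02, -0.98]] [-0.033  0.577  1.444]
stand [([0.537, -0.078, -0.002], 0.6)]
wheel_hub [([0.569, -0.276, 0.132], 0.61), ([0.518, 0.038, 0.137], 0.32)]
bare_strip []
handwheel [([0.568, -0.279, 0.13], 0.72), ([0.534, 0.365, 0.054], 0.16)]
globe [([0.545, -0.109, 0.134], 0.7)]
lock_hole [([0.511, 0.08, 0.19], 0.86)]
inner_hole [([0.522, 0.011, 0.197], 0.94), ([0.512, 0.078, 0.188], 0.62)]
index_plate [([0.513, 0.035, 0.136], 0.82)]
rod_grip [([0.731, 0.303, 0.021], 0.87), ([0.544, -0.11, 0.133], 0.62), ([0.536, 0.366, 0.056], 0.6), ([0.427, 0.398, 0.014], 0.58)]
rod_nose [([0.761, 0.472, 0.007], 0.93), ([0.55, 0.242, 0.057], 0.83), ([0.302, 0.417, 0.003], 0.75), ([0.521, 0.011, 0.194], 0.68)]
rest [([0.546, 0.275, 0.002], 0.78), ([0.554, 0.24, 0.056], 0.19)]
teapot [([0.752, -0.166, 0.001], 0.74)]
mug [([0.772, 0.162, -0.001], 0.88)]
brush_jar [([0.587, -0.445, 0.0], 0.91)]
paint_pot [([0.369, 0.209, 0.001], 0.59)]
1.6
```

View pics/a.png

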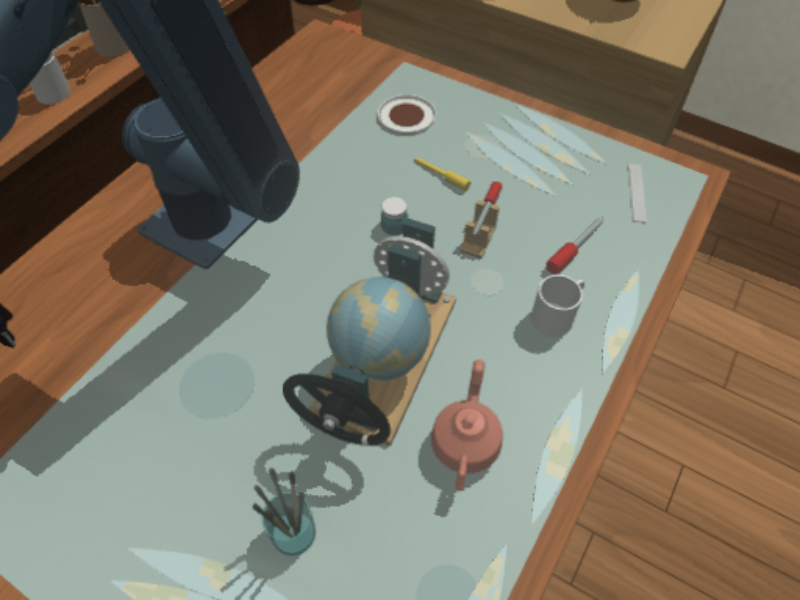

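View pics/b.png

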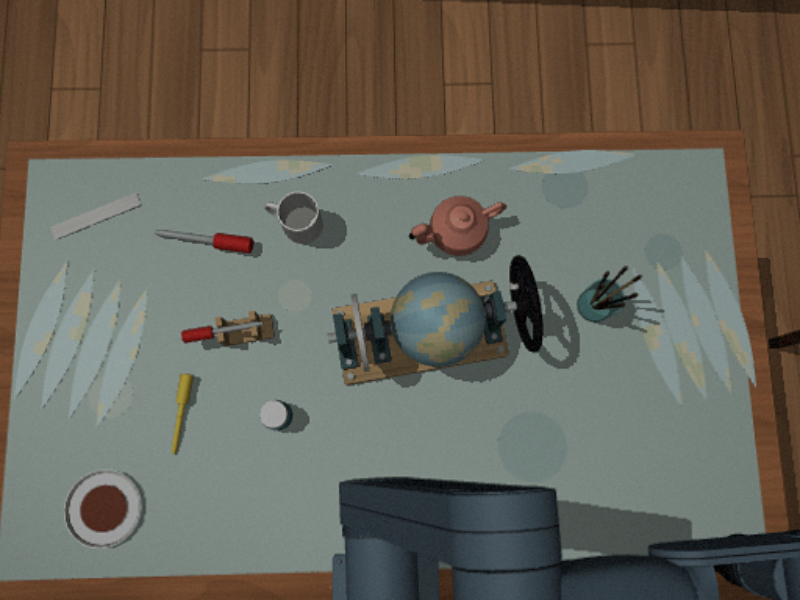

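The candidates for the rod, in scene image pixels, are the red one in the rest (490,195), the larger red one lying loose (570,255) and the yellow one (455,180). The red one in the rest is the smaller red one and it lies in the wooden rest, so it fits. I'll confirm this in a crop and look for the wheel mark, which seems to be at the lower right of the rim, near (370,437).

```bash
cat >> h.py <<'E'
# stand frame (fit to network points, two views averaged)
pts=dict(stand=([.5365,-.078,0],[0,0,0]),hub=([.5685,-.2765,.135],[0,-.2,.135]),globe=([.5435,-.109,.135],[0,-.03,.135]),
 lock=([.5105,.079,.193],[0,.161,.193]),inner=([.522,.0125,.193],[0,.093,.193]),plate=([.514,.0365,.135],[0,.119,.135]))
W=np.array([v[0] for v in pts.values()]);L=np.array([v[1] for v in pts.values()])
w=W-W.mean(0);l=L-L.mean(0)
yaw=np.arctan2((l[:,0]*w[:,1]-l[:,1]*w[:,0]).sum(),(l[:,:2]*w[:,:2]).sum())
def Rz(a): c,s=np.cos(a),np.sin(a); return np.array([[c,-s,0],[s,c,0],[0,0,1.]])
RS=Rz(yaw); OS=W.mean(0)-RS@L.mean(0); OS[2]=0
def S(p): return OS+RS@np.asarray(p,float)
def ray(p,px):
    n=cv2.undistortPoints(np.array([[px]],float),np.array(p["mtx"]),np.array(p["D"]))[0,0]
    R=np.array(p["R"]); return -R.T@p["t"], R.T@np.array([n[0],n[1],1])
def proj(p,X):
    R=np.array(p["R"]); return cv2.projectPoints(np.atleast_2d(X).astype(float),cv2.Rodrigues(R)[0],np.array(p["t"],float),np.array(p["mtx"]),np.array(p["D"]))[0][:,0]
E
python3 - <<'E'
from h import *
print(yaw,OS,(np.round((W-OS)@RS-L,4)).tolist())
p=ctrl.grab_frame("scene"); f=p["frame"]
np.savez("/tmp/p.npz",**{k:np.array(v) for k,v in p.items()})
a=np.arange(0,360,5)*np.pi/180
P=proj(p,[S([.085*np.sin(t),-.2,.135+.085*np.cos(t)]) for t in a])
# brightness along the rim
h=[]
for t,q in zip(a,P):
    u,v=q.round().astype(int); h.append(int(f[v-3:v+4,u-3:u+4].min(2).max()))
print(list(zip((np.degrees(a)).round().astype(int).tolist(),h)))
c1=cv2.resize(f[225:300,170:260],(480,400),interpolation=cv2.INTER_CUBIC)
for i,q in enumerate(P):
    u=(q-[170,225])*[480/90,400/75]
    if i%6==0: cv2.circle(c1,tuple(u.astype(int).tolist()),3,(0,0,255) if i else (0,255,0),-1)
c2=cv2.resize(f[95:180,255:395],(800-480,200),interpolation=cv2.INTER_CUBIC)
o=np.zeros((400,800,3),np.uint8);o[:,:480]=c1;o[:200,480:]=c2
cv2.imwrite("pics/c.png",o)
E
```

```text
0.16650416685383002 [ 0.53645004 -0.07942039  0.        ] [[0.0003, 0.0014, 0.0], [-0.0011, 0.0003, 0.0], [0.0021, -0.0003, 0.0], [0.0007, -0.0005, 0.0], [0.001, 0.0, 0.0], [-0.0029, -0.001, 0.0]]
[(0, 52), (5, 47), (10, 48), (15, 48), (20, 46), (25, 44), (30, 44), (35, 55), (40, 64), (45, 68), (50, 66), (55, 68), (60, 69), (65, 74), (70, 104), (75, 107), (80, 108), (85, 107), (90, 105), (95, 101), (100, 102), (105, 102), (110, 102), (115, 90), (120, 93), (125, 93), (130, 79), (135, 124), (140, 152), (145, 164), (150, 164), (155, 164), (160, 138), (165, 105), (170, 72), (175, 73), (180, 72), (185, 82), (190, 124), (195, 151), (200, 161), (205, 143), (210, 97), (215, 98), (220, 87), (225, 97), (230, 88), (235, 116), (240, 155), (245, 116), (250, 116), (255, 137), (260, 151), (265, 156), (270, 119), (275, 119), (280, 119), (285, 119), (290, 156), (295, 156), (300, 156), (305, 127), (310, 127), (315, 71), (320, 71), (325, 60), (330, 48), (335, 56), (340, 47), (345, 76), (350, 60), (355, 59)]
```

View pics/c.png

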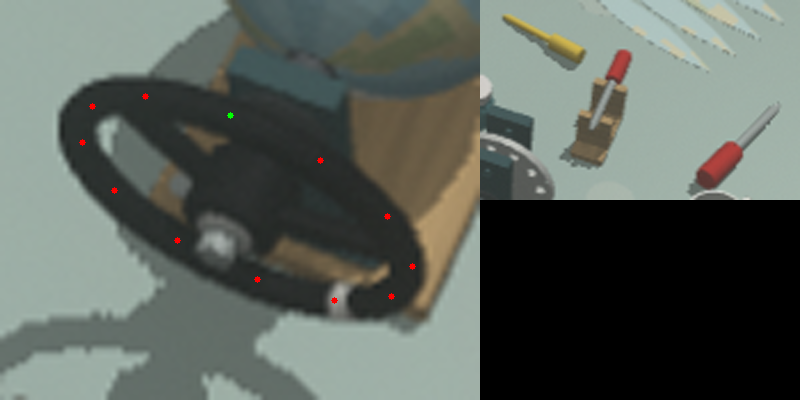

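The overlay fits the rim. The white mark sits at the 150° dot, so the spindle is at about +2.6 rad and I'll turn it by about -148° in two strokes. The crop also confirms the rod: the smaller red one lies in the rest, and the yellow and larger red ones are loose on the bench.

```bash
cat >> h.py <<'E'
def wpose(deg,back=0.,k=1.,flip=1,dy=0.):
    f=np.radians(deg); t=k*f
    g=np.array([.085*np.sin(f),-.2+dy,.135+.085*np.cos(f)])
    z=np.array([-np.sin(t),0,-np.cos(t)]); y=np.array([0,flip,0.]); x=np.cross(y,z)
    return S(g+z*(.011-back)), RS@np.c_[x,y,z]
def mark(p):
    "angle of the white mark on the rim, deg"
    f=p["frame"]; a=np.arange(0,360,2)
    P=proj(p,[S([.085*np.sin(t),-.2,.135+.085*np.cos(t)]) for t in np.radians(a)])
    return a,P
E
python3 - <<'E'
from h import *
for flip in(1,-1):
  for k in(.6,1.):
    print(flip,k,[(d,None if (q:=ctrl.inverse_kinematics(*wpose(d,b,k,flip))) is None else np.round(q,2).tolist()) for d in(-75,-60,-40,0,40,60,75) for b in (0,.08)])
P=np.load("/tmp/p.npz"); d=P["depth"]
# plain bracket top height
X=[]
K,R,t=P["mtx"],P["R"],P["t"]
v,u=np.mgrid[0:384,0:512]; n=cv2.undistortPoints(np.c_[u.ravel(),v.ravel()].astype(float)[:,None],K,P["D"])[:,0]
C=np.c_[n,np.ones(len(n))]*d.reshape(-1,1); Xs=((C-t)@R-OS)@RS
m=(d.ravel()>0)&(abs(Xs[:,0])<.035)&(abs(Xs[:,1]+.145)<.02)
print(np.percentile(Xs[m],[2,50,95,99],axis=0).round(3).tolist())
E
```

```text
1 0.6 [(-75, [-1.18, 0.27, 2.08, 1.05, 0.92, 2.63]), (-75, [-1.33, 0.13, 2.07, 0.92, 1.09, 2.71]), (-60, [-1.07, 0.22, 1.97, 0.79, 0.9, 2.98]), (-60, [-1.18, 0.09, 1.94, 0.71, 1.08, 3.03]), (-40, [-0.91, 0.22, 1.79, 0.45, 0.97, -2.87]), (-40, [-0.97, 0.12, 1.73, 0.42, 1.15, -2.85]), (0, [-0.63, 0.43, 1.37, -0.0, 1.35, -2.37]), (0, [-0.63, 0.39, 1.24, -0.0, 1.52, -2.37]), (40, [-0.45, 0.77, 0.9, -0.25, 1.82, -2.21]), (40, [-0.43, 0.81, 0.64, -0.26, 2.03, -2.24]), (60, [-0.4, 0.96, 0.65, -0.36, 2.05, -2.22]), (60, [-0.37, 1.1, 0.21, -0.43, 2.34, -2.33]), (75, [-0.37, 1.12, 0.46, -0.47, 2.22, -2.27]), (75, None)]
1 1.0 [(-75, [-1.41, 0.58, 2.25, 1.49, 1.32, 1.89]), (-75, [-1.62, 0.52, 2.28, 1.28, 1.4, 1.91]), (-60, [-1.29, 0.34, 2.17, 1.32, 1.09, 2.29]), (-60, [-1.48, 0.23, 2.18, 1.15, 1.24, 2.35]), (-40, [-1.07, 0.2, 1.96, 0.87, 0.92, 2.95]), (-40, [-1.19, 0.08, 1.94, 0.78, 1.1, 3.0]), (0, [-0.63, 0.43, 1.37, -0.0, 1.35, -2.37]), (0, [-0.63, 0.39, 1.24, -0.0, 1.52, -2.37]), (40, [-0.4, 0.96, 0.65, -0.41, 2.12, -2.25]), (40, None), (60, None), (60, None), (75, None), (75, None)]
-1 0.6 
[... 482 characters left out ...]
-0.36, 2.05, 0.92]), (60, [-0.37, 1.1, 0.21, -0.43, 2.34, 0.81]), (75, [-0.37, 1.12, 0.46, -0.47, 2.22, 0.88]), (75, None)]
-1 1.0 [(-75, [-1.41, 0.58, 2.25, 1.49, 1.32, -1.25]), (-75, [-1.62, 0.52, 2.28, 1.28, 1.4, -1.23]), (-60, [-1.29, 0.34, 2.17, 1.32, 1.09, -0.85]), (-60, [-1.48, 0.23, 2.18, 1.15, 1.24, -0.79]), (-40, [-1.07, 0.2, 1.96, 0.87, 0.92, -0.19]), (-40, [-1.19, 0.08, 1.94, 0.78, 1.1, -0.14]), (0, [-0.63, 0.43, 1.37, -0.0, 1.35, 0.78]), (0, [-0.63, 0.39, 1.24, -0.0, 1.52, 0.78]), (40, [-0.4, 0.96, 0.65, -0.41, 2.12, 0.89]), (40, None), (60, None), (60, None), (75, None), (75, None)]
[[-0.029, -0.164, 0.02], [0.007, -0.152, 0.157], [0.026, -0.138, 0.168], [0.031, -0.127, 0.169]]
```

```bash
cat >> h.py <<'E'
def stroke(a,b,force=30,speed=.07):
    ctrl.move_linear(*wpose(a,0,.6,-1),speed=.12)
    ctrl.close(force)
    print("grip",round(ctrl.current_grip_width(),4),np.round(ctrl.current_ft_force(),1))
    n=max(1,int(np.ceil(abs(b-a)/10)))
    for d in np.linspace(a,b,n+1)[1:]:
        ctrl.move_linear(*wpose(d,0,.6,-1),speed=speed)
    print("end",round(ctrl.current_grip_width(),4),np.round(ctrl.current_ft_force(),1))
    ctrl.gripper_open()
    ctrl.move_linear(*wpose(b,.07,.6,-1),speed=.15)
    print("t",ctrl.current_clock())
E
python3 - <<'E'
from h import *
ctrl.move_to(S([.03,-.2,.36]),wpose(0,0,.6,-1)[1])
print(ctrl.current_clock())
ctrl.move_linear(*wpose(38,.07,.6,-1),speed=.25)
stroke(38,-38)
p=ctrl.grab_frame("scene"); f=p["frame"]
a,P=mark(p)
c=cv2.resize(f[210:300,160:270],(770,600),interpolation=cv2.INTER_CUBIC)
for d,q in zip(a,P):
    if d%30==0: cv2.circle(c,tuple(((q-[160,210])*[7,600/90]).astype(int).tolist()),3,(0,0,255) if d else (0,255,0),-1)
cv2.imwrite("pics/d.png",c)
E
```

```text
3.65
grip 0.017 [ 1.3 -1.8 -0.7]
end 0.017 [-12.2   3.5  16.6]
t 9.5583
```

View pics/d.png

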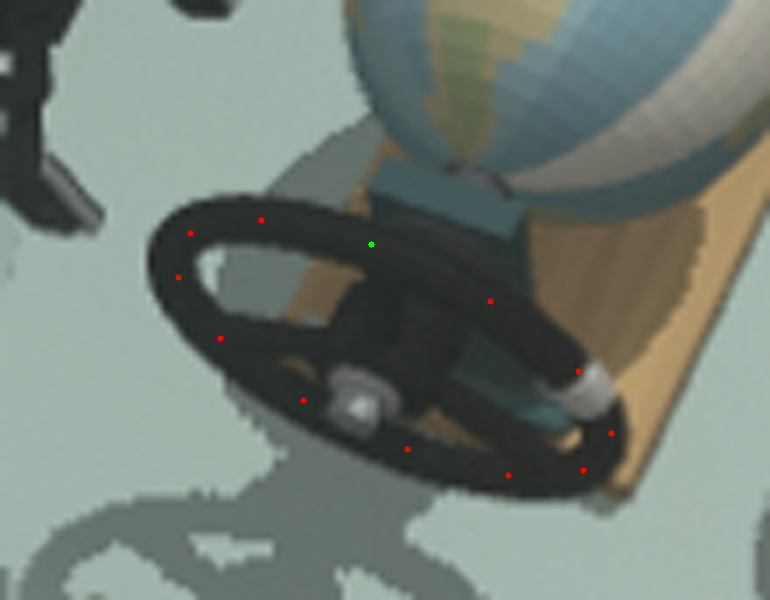

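After the first stroke the mark is at about (583,390), between the 60° and 90° dots, so it stands at roughly 72°. The strip shows on the +x side of the globe, which agrees.

Run:
```python
from h import *
ctrl.move_linear(*wpose(0,.09,.6,-1),speed=.25)
ctrl.move_linear(*wpose(36,.07,.6,-1),speed=.25)
stroke(36,-36)
for n in("scene","top"):
    p=ctrl.grab_frame(n)
    print([(np.round((np.array(d["at"])-OS)@RS,4).tolist(),round(d["confidence"],2)) for d in ctrl.spot_point("bare_strip",p)])
f=p["frame"]
c0=proj(p,S([0,-.03,.2]))[0].astype(int)
x0,y0=c0-[60,45]
c=cv2.resize(f[y0:y0+90,x0:x0+120],(800,600),interpolation=cv2.INTER_CUBIC)
# expected strip edges (+-15 deg) for spindle=0
for b in(-15,0,15):
    for lat in np.radians(np.arange(-70,71,10)):
        r=.09*np.cos(lat);t=np.radians(b)
        q=(proj(p,S([r*np.sin(t),-.03+.09*np.sin(lat),.135+r*np.cos(t)]))[0]-[x0,y0])*[800/120,600/90]
        cv2.circle(c,tuple(q.astype(int).tolist()),2,(0,0,255),-1)
cv2.imwrite("pics/e.png",c)
# measured strip angle from depth+whiteness
u,v=np.meshgrid(np.arange(x0,x0+120),np.arange(y0,y0+90)); u=u.ravel();v=v.ravel()
n_=cv2.undistortPoints(np.c_[u,v].astype(float)[:,None],np.array(p["mtx"]),np.array(p["D"]))[:,0]
X=((np.c_[n_,np.ones(len(n_))]*p["depth"][v,u][:,None]-p["t"])@np.array(p["R"])-OS)@RS
rel=X-[0,-.03,.135]; col=f[v,u].astype(int)
m=(abs(np.linalg.norm(rel,axis=1)-.09)<.008)&(abs(rel[:,1])<.05)&(np.ptp(col,axis=1)<25)&(col.min(1)>110)
ang=np.degrees(np.arctan2(rel[m,0],rel[m,2])); print(m.sum(),np.percentile(ang,[2,10,50,90,98]).round(1))
```

```text
grip 0.0171 [ 1.6 -0.8  0.8]
end 0.0174 [-10.4   4.7  16.8]
t 16.1167
[([-0.0119, -0.0285, 0.2226], 0.59)]
[([-0.0112, -0.0323, 0.2204], 0.8)]
582 [-22.3 -19.6  -7.2   5.1  16.9]
```

View pics/e.png

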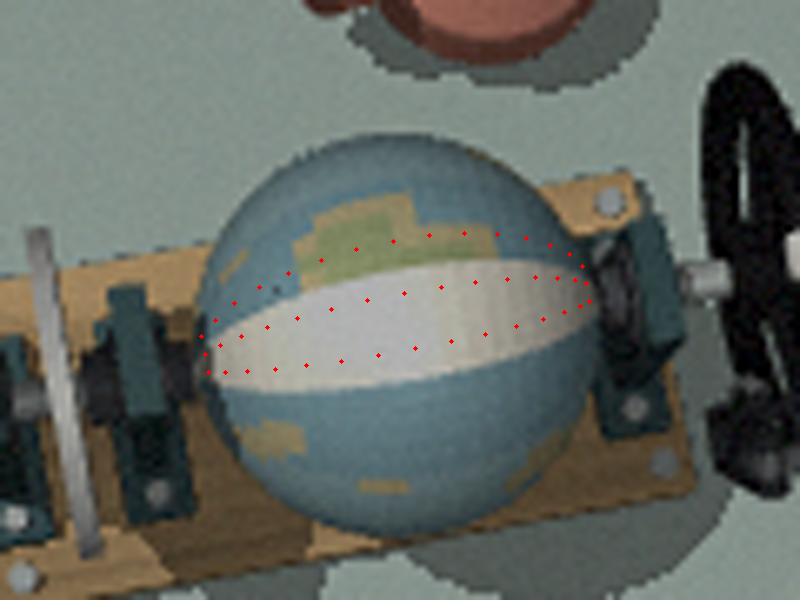

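The strip has overshot by about 7.4° towards -x. The edges in the picture, the networks and the depth reading all agree, so I'll turn it back.

```bash
cat >> h.py <<'E'
def strip():
    p=ctrl.grab_frame("top"); f=p["frame"]
    x0,y0=proj(p,S([0,-.03,.2]))[0].astype(int)-[60,45]
    u,v=np.meshgrid(np.arange(x0,x0+120),np.arange(y0,y0+90)); u=u.ravel();v=v.ravel()
    n_=cv2.undistortPoints(np.c_[u,v].astype(float)[:,None],np.array(p["mtx"]),np.array(p["D"]))[:,0]
    X=((np.c_[n_,np.ones(len(n_))]*p["depth"][v,u][:,None]-p["t"])@np.array(p["R"])-OS)@RS
    rel=X-[0,-.03,.135]; col=f[v,u].astype(int)
    m=(abs(np.linalg.norm(rel,axis=1)-.09)<.008)&(abs(rel[:,1])<.05)&(np.ptp(col,axis=1)<25)&(col.min(1)>110)
    a=np.degrees(np.arctan2(rel[m,0],rel[m,2]))
    nn=[np.degrees(np.arctan2(*((np.array(d["at"])-OS)@RS-[0,0,.135])[[0,2]])).round(1) for d in ctrl.spot_point("bare_strip",p)]
    return np.percentile(a,[2,10,50,90,98]).round(1),nn
E
python3 - <<'E'
from h import *
stroke(-36,-28.6)
ctrl.move_linear(S([-.06,-.2,.36]),speed=.25)
print(strip(),ctrl.current_clock())
p=ctrl.grab_frame("top")
for n in("top","scene"):
  p=ctrl.grab_frame(n)
  for nm in("rod_grip","rod_nose","rest","lock_hole","inner_hole"):
    print(n,nm,[(np.round(d["at"],4).tolist(),round(d["confidence"],2)) for d in ctrl.spot_point(nm,p)])
E
```

```text
grip 0.0171 [-5.   3.5  5.6]
end 0.017 [-5.2  2.8  5.7]
t 19.25
(array([-14.4, -11.9,   0.1,  12.8,  15.5]), [np.float64(1.4)]) 19.875
top rod_grip [([0.7303, 0.3019, 0.0232], 0.71), ([0.5334, 0.3634, 0.0528], 0.66), ([0.4272, 0.3985, 0.0137], 0.58), ([0.5414, -0.1098, 0.2201], 0.45)]
top rod_nose [([0.7643, 0.4726, 0.0062], 0.94), ([0.2997, 0.4142, 0.0006], 0.53), ([0.5504, 0.2389, 0.0569], 0.51)]
top rest [([0.5516, 0.2767, 0.0004], 0.74), ([0.5379, -0.0779, 0.0028], 0.58), ([0.5868, -0.4423, -0.0007], 0.26)]
top lock_hole [([0.512, 0.0799, 0.1884], 0.61)]
top inner_hole [([0.518, 0.012, 0.1955], 0.87), ([0.5847, -0.4446, -0.0006], 0.31)]
scene rod_grip [([0.428, 0.3984, 0.0157], 0.7), ([0.7302, 0.3045, 0.02], 0.62)]
scene rod_nose [([0.7615, 0.4716, 0.0073], 0.78), ([0.5539, 0.2388, 0.0562], 0.74), ([0.299, 0.4247, 0.0087], 0.62), ([0.552, 0.2758, 0.0016], 0.31)]
scene rest [([0.5462, 0.2746, -0.0026], 0.75), ([0.5671, -0.2746, 0.1372], 0.73)]
scene lock_hole [([0.5118, 0.0815, 0.1932], 0.93)]
scene inner_hole [([0.522, 0.0135, 0.1918], 0.6)]
```

```bash
cat >> h.py <<'E'
GR=np.array([.5345,.366,.055]); NO=np.array([.5518,.2392,.055])
ry=(GR-NO)/np.linalg.norm(GR-NO); ryaw=np.arctan2(-ry[0],ry[1])
OFF=.005   # grip this far behind handle centre
def down(yaw,flip=1):
    R=Rz(yaw); y=R@np.array([flip,0,0.]); z=np.array([0,0,-1.]); return np.c_[np.cross(y,z),y,z]
def tcp_for(center,yaw): # TCP so that handle centre is at 'center'
    return np.asarray(center)+Rz(yaw)@np.array([0,OFF,0])-[0,0,.011]
def ins(d,dx=0,dz=0,dyaw=0): # nose at stand y = .161-d ; handle centre 130 mm behind
    return tcp_for(S([dx,.161-d+.130,.193+dz]),yaw+dyaw)
E
python3 - <<'E'
from h import *
print(ryaw,yaw)
for fl in(1,-1):
    for P,y in((tcp_for(GR,ryaw),ryaw),(tcp_for(GR+[0,0,.2],ryaw),ryaw),(ins(-.03),yaw),(ins(.1),yaw)):
        q=ctrl.inverse_kinematics(P,down(y,fl)); print(fl,None if q is None else np.round(q,2))
fl=1
q=ctrl.inverse_kinematics(ins(.0),down(yaw,1)); fl=1 if q is not None and abs(q[5])<2.2 else -1
print("flip",fl)
ctrl.move_linear(S([-.06,.0,.36]),down(yaw,fl),speed=.3)
ctrl.move_linear(tcp_for(GR+[0,0,.25],ryaw),down(ryaw,fl),speed=.3)
ctrl.move_linear(tcp_for(GR+[0,0,.1],ryaw),down(ryaw,fl),speed=.25)
p=ctrl.grab_frame("wrist"); cv2.imwrite("pics/f.png",p["frame"])
for nm in("rod_grip","rod_nose"): print(nm,[(np.round(d["at"],4).tolist(),round(d["confidence"],2)) for d in ctrl.spot_point(nm,p)])
print(ctrl.current_clock(),GR,NO)
E
```

```text
0.1355980993452295 0.16650416685383002
1 [ 0.44  0.61  1.5  -0.    1.03  0.3 ]
1 [ 0.44  0.44  1.27 -0.    1.44  0.3 ]
1 [ 0.26  0.29  1.64 -0.    1.21  0.09]
1 [ 0.01  0.25  1.7  -0.    1.2  -0.16]
-1 [ 0.44  0.61  1.5  -0.    1.03 -2.84]
-1 [ 0.44  0.44  1.27 -0.    1.44 -2.84]
-1 [ 0.26  0.29  1.64 -0.    1.21 -3.05]
-1 [ 0.01  0.25  1.7  -0.    1.2   2.98]
flip 1
rod_grip [([0.4307, 0.3981, 0.0137], 0.76), ([0.7324, 0.307, 0.0178], 0.7)]
rod_nose []
24.875 [0.5345 0.366  0.055 ] [0.5518 0.2392 0.055 ]
```

View pics/f.png

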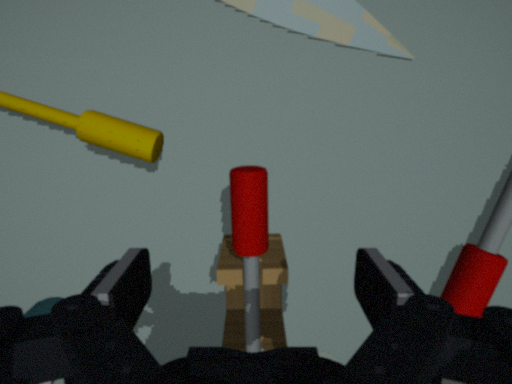

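The handle is centred between the fingers, running from (248,170) to (250,250), with the shank below it at column 252. I'll grasp it now.

Run:
```python
from h import *
ctrl.move_linear(tcp_for(GR,ryaw),speed=.12)
ctrl.close(70)
print("grip",ctrl.current_grip_width(),np.round(ctrl.current_ft_force(),1))
ctrl.move_linear(tcp_for(GR+[0,0,.06],ryaw),speed=.1)
print(np.round(ctrl.current_ft_force(),1))
ctrl.move_linear(tcp_for(GR+[0,0,.138],ryaw),speed=.2)
ctrl.move_linear(ins(-.03),down(yaw,1),speed=.2)
ctrl.pause(.2)
print(ctrl.current_grip_width(),np.round(ctrl.current_ft_force(),1),ctrl.current_moment(),ctrl.current_clock())
ims=[]
for n in("top","scene"):
    p=ctrl.grab_frame(n); f=p["frame"].copy()
    for nm in("rod_nose","rod_grip","lock_hole"):
        print(n,nm,[(np.round((np.array(d["at"])-OS)@RS,4).tolist(),round(d["confidence"],2)) for d in ctrl.spot_point(nm,p)])
    x0,y0=proj(p,S([0,.2,.19]))[0].astype(int)-[30,30]
    c=cv2.resize(f[y0:y0+60,x0:x0+60],(400,400),interpolation=cv2.INTER_CUBIC)
    for Q in([0,.191,.193],[0,.161,.193],[0,.261,.193],[0,.161,.215],[-.028,.161,.215],[.028,.161,.215],[-.028,.145,.215],[.028,.145,.215]):
        q=(proj(p,S(Q))[0]-[x0,y0]+.5)*400/60; cv2.circle(c,tuple(q.astype(int).tolist()),2,(0,255,255),-1)
    ims.append(c)
cv2.imwrite("pics/g.png",np.hstack(ims))
```

```text
grip 0.024082886947503504 [-0.4  0.1  1.3]
[-1.  -0.7 -0.8]
0.02417616322348675 [ 1.4 -1.2 -0.6] [ 0.07732614 -0.01617407 -0.01314587] 28.7833
top rod_nose [([0.0008, 0.1958, 0.1914], 0.66), ([0.3125, 0.5026, 0.0054], 0.62)]
top rod_grip [([0.2524, 0.3477, 0.0187], 0.8), ([0.0017, 0.3229, 0.1924], 0.52), ([-0.0302, 0.4928, 0.0135], 0.45), ([0.0021, 0.0031, 0.0008], 0.41)]
top lock_hole [([0.0025, 0.1624, 0.1911], 0.79)]
scene rod_nose [([0.0031, 0.1924, 0.1912], 0.65), ([-0.1495, 0.5339, 0.0069], 0.65), ([0.3116, 0.5027, 0.0083], 0.55)]
scene rod_grip [([0.2578, 0.3483, 0.0205], 0.83), ([0.0019, 0.1202, 0.1317], 0.74), ([-0.0257, 0.4911, 0.0151], 0.65), ([0.0005, 0.3219, 0.1919], 0.51)]
scene lock_hole [([-0.0014, 0.163, 0.1921], 0.63)]
```

View pics/g.png

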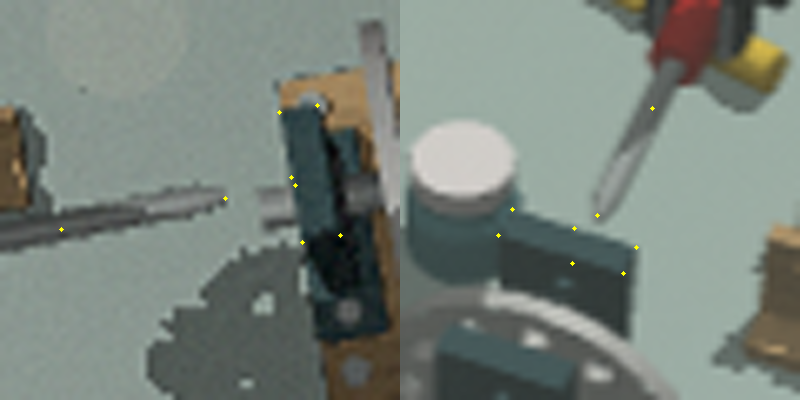

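The nose lines up with the outer bracket in both views: it is at (225,196) in the top crop and at (597,215) in the scene crop. I'll insert it in small force-guided steps.

```bash
cat > insert.py <<'E'
from h import *
import sys,json
def run(d,dx,dz,F0,dend,fmax=20,step=.004,speed=.05,g=8e-5):
    log=[]
    while d<dend-1e-9:
        d=min(d+step,dend); ctrl.move_linear(ins(d,dx,dz),speed=speed)
        F=RS.T@(np.array(ctrl.current_ft_force())-F0)
        log.append((round(d*1e3,1),F.round(1).tolist(),round(dx*1e3,2),round(dz*1e3,2)))
        if F[1]>fmax or np.hypot(F[0],F[2])>35: break
        if abs(F[0])>2: dx+=np.clip(g*F[0],-5e-4,5e-4)
        if abs(F[2])>2: dz+=np.clip(g*F[2],-5e-4,5e-4)
    for r in log: print(*r)
    print("clock",ctrl.current_clock(),"width",ctrl.current_grip_width())
    json.dump([d,dx,dz,list(map(float,F0))],open("st.json","w"))
E
python3 - <<'E'
from insert import *
F0=np.array(ctrl.current_ft_force())
ctrl.move_linear(ins(-.006),speed=.1)
run(-.006,0,0,F0,.060)
E
```

```text
-2.0 [0.2, -0.1, -1.0] 0.0 0.0
2.0 [-0.2, -0.2, 0.5] 0.0 0.0
6.0 [-0.9, -0.5, -0.8] 0.0 0.0
10.0 [-0.4, -0.1, 0.8] 0.0 0.0
14.0 [-0.6, -0.1, -0.4] 0.0 0.0
18.0 [-0.3, 1.4, -0.6] 0.0 0.0
22.0 [-0.1, 0.0, -0.5] 0.0 0.0
26.0 [0.2, -0.4, 0.2] 0.0 0.0
30.0 [0.5, 0.9, -0.4] 0.0 0.0
34.0 [-0.4, -0.3, -0.9] 0.0 0.0
38.0 [-0.6, 0.1, -0.5] 0.0 0.0
42.0 [0.3, -0.2, -0.2] 0.0 0.0
46.0 [-0.3, 0.3, -0.1] 0.0 0.0
50.0 [-0.5, -0.3, -0.0] 0.0 0.0
54.0 [0.0, 0.8, -1.7] 0.0 0.0
58.0 [-0.3, -1.0, -0.3] 0.0 0.0
60.0 [-1.0, 0.8, -0.1] 0.0 0.0
clock 33.825 width 0.024048198351631103
```

Run:
```python
from insert import *
d,dx,dz,F0=json.load(open("st.json")); F0=np.array(F0)
run(d,dx,dz,F0,.092)
d,dx,dz,_=json.load(open("st.json"))
if d>.0915: run(d,dx,dz,F0,.110,fmax=12,step=.0015,speed=.03)
p=ctrl.grab_frame("scene"); x0,y0=proj(p,S([0,.16,.19]))[0].astype(int)-[40,30]
f=p["frame"][y0:y0+60,x0:x0+80]
q=ctrl.grab_frame("top"); x1,y1=proj(q,S([0,.16,.19]))[0].astype(int)-[40,30]
cv2.imwrite("pics/h.png",np.hstack([cv2.resize(i,(400,300),interpolation=cv2.INTER_CUBIC) for i in(f,q["frame"][y1:y1+60,x1:x1+80])]))
```

```text
64.0 [-0.8, -0.3, -0.7] 0.0 0.0
68.0 [-1.5, 0.4, -0.3] 0.0 0.0
72.0 [-0.2, 0.0, -0.2] 0.0 0.0
76.0 [-0.3, 0.0, -0.0] 0.0 0.0
80.0 [-0.6, 0.9, 0.1] 0.0 0.0
84.0 [-1.1, -0.7, 0.2] 0.0 0.0
88.0 [-1.3, 0.2, 0.0] 0.0 0.0
92.0 [-0.2, 1.0, 0.4] 0.0 0.0
clock 35.825 width 0.02437812211965029
93.5 [0.1, -0.3, -0.6] 0.0 0.0
95.0 [-0.4, 0.4, -0.7] 0.0 0.0
96.5 [-0.9, -0.1, -0.0] 0.0 0.0
98.0 [-0.2, 1.1, -0.2] 0.0 0.0
99.5 [-0.4, 5.8, -0.4] 0.0 0.0
101.0 [0.7, 10.1, 0.3] 0.0 0.0
102.5 [0.6, 16.0, 0.0] 0.0 0.0
clock 37.575 width 0.023802219279813363
```

View pics/h.png

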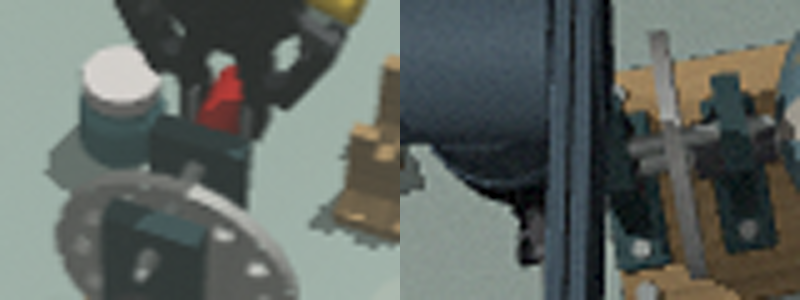

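The handle meets the bracket, with contact force from 99 mm on, and the nose shows beyond the inner bracket at (147,262). I'll let go, retreat and check.

Run:
```python
from h import *
ctrl.gripper_open()
P=np.array(ctrl.current_ee_pos()); ctrl.move_linear(P+[0,0,.13],speed=.15)
ctrl.move_linear(P+[-.12,.12,.17],speed=.25)
ctrl.pause(.3)
print(strip(),ctrl.current_clock(),np.round(ctrl.current_ft_force(),1))
p=ctrl.grab_frame("scene"); x0,y0=proj(p,S([0,.16,.19]))[0].astype(int)-[40,30]
q=ctrl.grab_frame("top"); x1,y1=proj(q,S([0,.16,.19]))[0].astype(int)-[40,30]
cv2.imwrite("pics/i.png",np.hstack([cv2.resize(i,(400,300),interpolation=cv2.INTER_CUBIC) for i in(p["frame"][y0:y0+60,x0:x0+80],q["frame"][y1:y1+60,x1:x1+80])]))
for im in(p,q):
  for nm in("rod_grip","rod_nose"): print(nm,[(np.round((np.array(d["at"])-OS)@RS,4).tolist(),round(d["confidence"],2)) for d in ctrl.spot_point(nm,im)])
for nm in("teapot","mug","brush_jar","paint_pot"): print(nm,[np.round(d["at"],3).tolist() for d in ctrl.spot_point(nm,q)][:1])
```

```text
(array([-14.3, -12.1,  -0.1,  12.5,  15.1]), [np.float64(1.9), np.float64(124.1), np.float64(-0.5)]) 40.5667 [-0.8  1.4 -0.4]
rod_grip [([0.2566, 0.3484, 0.0203], 0.82), ([-0.0006, 0.1931, 0.1898], 0.56), ([-0.0254, 0.4934, 0.0149], 0.46)]
rod_nose [([0.3098, 0.5062, 0.0096], 0.71), ([0.001, 0.0636, 0.194], 0.62), ([-0.1514, 0.5354, 0.0113], 0.5)]
rod_grip [([0.2581, 0.3494, 0.0212], 0.71)]
rod_nose [([0.3131, 0.5063, 0.0052], 0.76), ([0.0005, 0.0652, 0.1925], 0.72), ([0.005, -0.0313, 0.1328], 0.62), ([-0.1493, 0.528, 0.0037], 0.57)]
teapot [[0.748, -0.162, -0.0]]
mug [[0.774, 0.164, -0.002]]
brush_jar [[0.587, -0.445, -0.001]]
paint_pot [[0.369, 0.208, 0.0]]
```

View pics/i.png

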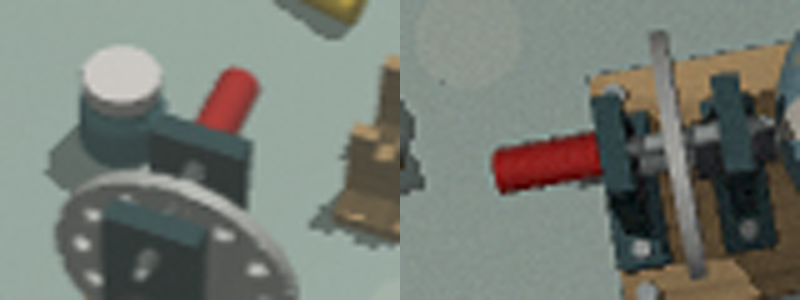

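The top crop shows the handle flush with the outer bracket at (600,155), and the scene crop shows the nose past the inner bracket at (147,262). The strip is up and nothing else has moved.

```bash
python3 -c "
from workcell import ctrl
print(ctrl.job_done())"
```

```text
the job is handed in; nothing more can be done
None
```

The job is done and handed in at about 41 s of the 72 s allowed: the bare strip faces straight up, the red-handled rod is fully home through all three plates and released, and the teapot, mug, brush jar and paint pot still stand where they were; no verdict came back.

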